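# Lid the mini chopper and hold it at pulse

## Task

Put the lid on the cordless mini chopper: lower it upright so that the tip of the blade spindle comes up through the hole in its middle and its two lugs drop through the slots, until the lid lies flat on the collar. Then turn it clockwise (seen from above) against the spring to the orange pulse mark, half-way to the red lock mark, without ever going on into the lock click, and finish while still holding it there by its handle, because the spring would turn it back; leave everything else on the worktop where it stands.

Things in the scene. Friction and masses are not known exactly. Their poses are not given: they have to be found in the camera images.
- chopper: Cordless mini chopper that stays put on its suction foot: white motor housing (108 mm across at the foot), clear bowl with hazelnuts, grey collar on top. Origin on its axis at the underside, z up. Its x axis runs through the collar's two bayonet slots, one at +x and one at -x.
- collar (a point): Centre of the collar's top face, 130 mm above the worktop; axes as the chopper's. Collar: 99 mm outside, 72 mm clear inside, lip 10 mm thick, cut through by the two slots, 22 mm wide, a white mark below each on the side. Clockwise (from above) of each slot stand an orange pulse mark at 35 degrees (0.61 rad) and a red lock mark at 70 degrees (1.22 rad).
- spindle_tip (a point): Tip of the upright steel blade spindle on the chopper's axis, 145 mm above the worktop (15 mm above the collar); the spindle is 8 mm thick with a 6 mm long tapered tip.
- lid_handle (a point): Middle of the handle bar of the loose lid (about 120 g): black bar along the lid's x axis, 72 long, 16 thick, 20 mm high, bridging a grey disc 94 mm across. z up. On the lid's axis, 50 mm above the lid's lower edge (it stands on this at the start, right way up), bar top at 60, bar underside 40, disc top 25, disc underside 20 mm. Fully down on the collar this point is 160 mm above the worktop.
- lid_bush (a point): Lower end of the white bearing bush in the lid's centre, 2 mm above the lid's lower edge: 13 mm bore, right through the disc; it meets the spindle tip 13 mm before the skirt (65 mm across, 20 mm deep) reaches the collar. Two orange lugs on the skirt at the lid's +x and -x: 14 mm wide, reaching 40 mm from the axis; white pointers on the disc above them. Half a turn gives the same lid.
- pulse_switch (a joint): Turn (rad) of the sprung switch in the collar, 0 at rest. The lugs meet it when the seated lid has turned about 0.15 rad clockwise from the slots; it then turns with the lid: about 0.46 with the pointers on the orange marks (lid turned 0.61). The spring gives 0.06 N m at 0, 0.15 N m at the pulse mark. From about 0.8 sprung balls resist the lugs; about 1.07 is the lock click.
- mug: Green and white mug, 94 mm high, to be left alone.
- jam_jar: Closed glass jar with a golden label and a silver-grey lid, 102 mm high, to be left alone.
- pepper_mill: Wooden pepper mill, 160 mm high, to be left alone.
- spice_green: Spice jar with green contents, 105 mm high, to be left alone.
- spice_dark: Spice jar with dark contents, 105 mm high, to be left alone.
- teaspoon: Teaspoon, 130 mm long, to be left alone.
- tube_1: Red tube with blue cap, 136 mm long, to be left alone.
Mind the look-alikes: they are no part of the job. Leave any blue look-alike of the chopper alone.

How it is judged:
By the outcome, as a careful person would: the job done as asked, in the order asked, and still so for the second after the job is handed in, while the arm keeps its last pose, push and grip.
It also fails if it takes over 43 s, if anything falls off the work surface, if the arm or the gripper's body presses on something with over 40 N, if the wrist force passes 120 N, or if a joint passes its speed limit or range.

## Robot

A 7-joint arm with a two-finger parallel gripper is mounted at the origin on a cart in front of the work surface, level with it; the furniture and walls round the work are solid. World frame = base frame: x ahead of the robot, y to its left, z up, the work surface at z = 0. Lengths are in m, angles in degrees, forces in N, time in s.
With the tool pointing down it reaches from about 0.425 to 0.875 m from the base axis. Payload 4.7 kg.
Tool frame: the origin (TCP) lies between the finger pads; the fingertips stand 17 mm ahead of it and the grasp point (between the pads) lies 2 mm behind it; z points along the fingers, y is the line along which they close (so a half turn about z gives the same grasp; the last joint's range is limited). The gripper opens to 87 mm and grips with 3 to 60 N. Pads are 19 mm wide; open, the fingers measure 117 mm over their backs; the gripper's body (75 mm by 190 mm) begins 51 mm behind the grasp point.
Start: joints at [-70.239, 18.392, -4.016, 83.108, 1.295, 78.541, -3.26], TCP at [0.211, 0.615, 0.24] pointing down, gripper open.
Joint ranges: [-163.93, 163.93], [-17.29, 119.83], [-79.2, 71.16], [3.27, 140.29], [-89.18, 269.18], [5.43, 117.66], [-154.24, 154.24]. Speed limits (degrees/s): [147.25, 147.25, 180, 180, 180, 180, 180].

## Interface

Orientations are given as [roll, pitch, yaw] about the fixed x, y, z axes, in that order (R = Rz(yaw) Ry(pitch) Rx(roll)).
In Python, from cell import env, cams gives the robot as it stands.
- The arm moves only by the shell command python3 -m pendant 'ROWS' [FORCE]. ROWS is JSON, a list of rows, each an object of numbers: "tx", "ty", "tz": the shift along the tool's x, y, z each as a share of 0.05 m, from -1 to 1; "spin": the turn about the tool's z as a share of 4 degrees, from -1 to 1; "claw": the closure, from 0 (fully open) to 1 (shut). A call has 1 to 10 rows; each row shifts and turns the commanded pose from where the row before left it, along the tool's axes as they then stand; what a row does not reach is not made up. A row lasts 1/8 s, in which the tool goes at most 62.5 mm and 10.7 degrees, less where a joint would pass 70% of its speed; a pose out of reach is approached as far as the arm can. A call with a number of a shift or a turn outside -1 to 1 is refused whole. A call with a gripper value outside its range is refused whole. The fingers move at their own pace and stop on an object; FORCE is the grip in N (left out, the last holds). Time passes only in rows, so rows that do not move let the fingers close. It gives the time, the measured TCP pose, the force, the opening and the grip force at its end, in the units of the state.
- env.get_obs(): the state, without advancing time (a new reading comes with each control period).
- cams.read_camera(name): name is "scene" or "top"; returns the picture (400x640x3 uint8, red, green, blue); there is no depth.
- cams.camera_info(name): a dict with "fx", "fy", "cx", "cy" (pixels), "rvec" (rotation vector, rad) and "tvec" (3), from world to camera coordinates, as OpenCV has them. Camera axes: x right, y down, z forward; pixel columns grow to the right and rows downward; lengths in m; the calibration is good to about 2 mm. A picture is of the moment at which its call begins. camera_info takes no time and is no camera call.
- env.sign_off(): hands the job in; it is judged then, once.
The state is a dict: "time_s": time; "qpos": joint angles; "joint_velocities": joint speeds; "effort": joint torques, N m; "tool_pos": TCP position; "tool_rot": TCP orientation; "force": force on the tool from outside, world axes, zero at the start; "wrist_torque": the same for the moment, N m; "grip_width": finger opening in m; "grasp_force": force on a finger pad.
Only numpy, scipy, OpenCV 4.12 (cv2) and the standard library are available. Lean on these libraries where they do the work, as an engineer would, in place of code of your own. Each camera call takes 0.05 s, during which the arm holds its last target. There are 200 camera calls.

## Working session

There is one attempt and no reset: what is moved stays moved. The work goes in short steps, Python scripts to look and compute and a shell command to move; the robot and the scene stay as the last step left them, time stands still between calls to the robot, and variables do not carry over. Pictures are saved under pics/ and viewed, at most 10 in all, crops included, and the job is handed in when it is done.

```bash
mkdir -p pics; cat > h.py <<'E'
import numpy as np, cv2
from cell import env, cams
def cam(n):
    i=cams.camera_info(n);K=np.array([[i['fx'],0,i['cx']],[0,i['fy'],i['cy']],[0,0,1.]])
    R=cv2.Rodrigues(np.array(i['rvec'],float))[0];t=np.array(i['tvec'],float).ravel();return K,R,t
def plane(n,uv,z):
    K,R,t=cam(n);c=-R.T@t;d=R.T@np.linalg.inv(K)@np.array([uv[0],uv[1],1.]);return c+d*(z-c[2])/d[2]
def proj(n,p):
    K,R,t=cam(n);q=K@(R@np.array(p,float)+t);return q[:2]/q[2]
def snap(n,f):
    im=cams.read_camera(n);cv2.imwrite('pics/'+f+'.png',im[:,:,::-1]);return im
E
python3 - <<'E'
from h import *
for n in('scene','top'):
    snap(n,n+'0');K,R,t=cam(n);print(n,K[0,0],-R.T@t)
print(env.get_obs())
E
```

```text
scene 421.3856586863248 [ 0.06848572 -0.70452948  0.63674929]
top 422.46433037369053 [0.476121   0.06216158 1.09731745]
{'time_s': 0.1, 'qpos': array([-70.23835588,  18.43416631,  -4.01484851,  83.16682776,
         1.29512157,  78.5420421 ,  -3.25969106]), 'joint_velocities': array([ 0.02590234, -0.1404433 , -0.08200241, -0.14273287, -0.06762867,
        0.01689296,  0.09308546]), 'effort': array([-2.06326563e-04, -4.92567480e+01, -4.05678246e-01, -3.13400495e+01,
       -6.40712189e-02,  3.94926360e-02,  7.39153302e-05]), 'tool_pos': array([0.21102565, 0.61429992, 0.2385876 ]), 'tool_rot': array([-1.79902200e+02,  5.81561446e-03,  1.61047616e+02]), 'force': array([-0.04745111, -0.19687068,  0.05213775]), 'wrist_torque': array([ 0.00321288, -0.01395255,  0.01627667]), 'grasp_force': 0.0, 'grip_width': 0.08674119969305333}
```

View pics/top0.png

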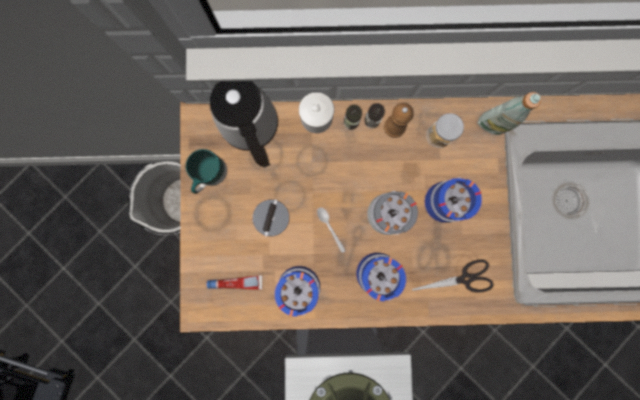

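View pics/scene0.png

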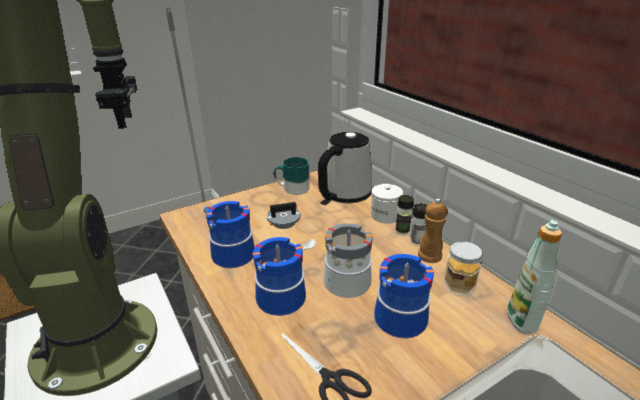

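The top view shows the lid at about (271,217), with a dark bar, and the grey chopper at about (393,213). The blue ones are look-alikes. I'll zoom in on both.

```bash
python3 - <<'E'
from h import *
im=cv2.imread('pics/top0.png')
a=im[185:249,235:307];b=im[180:246,357:429]
f=lambda c:cv2.resize(c,(396,396*c.shape[0]//c.shape[1]),interpolation=cv2.INTER_CUBIC)
A,B=f(a),f(b);h=min(len(A),len(B));cv2.imwrite('pics/z0.png',np.hstack([A[:h],B[:h]]))
# lid bar
g=im[185:249,235:307].max(2);m=(g<60).astype(np.uint8);n,l,s,c=cv2.connectedComponentsWithStats(m)
i=1+s[1:,4].argmax();ys,xs=np.where(l==i);r=cv2.minAreaRect(np.c_[xs,ys].astype(np.float32));print('bar',r,c[i]+[235,185],s[i])
bx=cv2.boxPoints(r)+[235,185];P=np.array([plane('top',p,.06)[:2] for p in bx]);print(P, P.mean(0))
for z in(.05,.06): print(plane('top',c[i]+[235,185],z))
# collar colours
hsv=cv2.cvtColor(im,cv2.COLOR_BGR2HSV)
for nm,lo,hi in(('red',0,7),('red2',172,180),('orange',8,20)):
    m=((hsv[...,0]>=lo)&(hsv[...,0]<=hi)&(hsv[...,1]>110)&(hsv[...,2]>90)).astype(np.uint8);m2=np.zeros_like(m);m2[185:240,364:422]=m[185:240,364:422]
    n,l,s,c=cv2.connectedComponentsWithStats(m2)
    for k in range(1,n):
        print(nm,c[k],s[k,4],plane('top',c[k],.13)[:2])
print(plane('top',(393,213),.13))
E
```

```text
bar ((37.25, 25.25), (2.5495097637176514, 10.198039054870605), 11.309932708740234) [272.35294118 210.05882353] [35 20  5 11 17]
[[0.51020518 0.18648449]
 [0.53464238 0.18122096]
 [0.53326591 0.17509953]
 [0.50883318 0.1803741 ]] [0.52173666 0.18079477]
[0.52263266 0.18167879 0.05      ]
[0.52218856 0.18053761 0.06      ]
red [413.2 203.8] 10 [ 0.52572104 -0.15058549]
red [378.77777778 219.88888889] 9 [ 0.49078511 -0.07034154]
red2 [413. 203.] 1 [ 0.52756871 -0.15020177]
red2 [413. 205.] 1 [ 0.52297795 -0.15001378]
orange [370.67901235 194.59259259] 81 [ 0.54921994 -0.0537389 ]
orange [415.36054422 196.21088435] 147 [ 0.54304869 -0.15626535]
orange [389.5 199. ] 2 [ 0.5380468  -0.09661293]
orange [364.  201.5] 2 [ 0.5336961 -0.0378894]
orange [399.5 201.5] 4 [ 0.53175313 -0.11935415]
orange [406.33333333 210.33333333] 3 [ 0.51111783 -0.13423469]
orange [403.875 219.125] 8 [ 0.49115299 -0.12781221]
orange [386.76923077 227.84615385] 13 [ 0.47221746 -0.08796396]
orange [395.5 226.5] 4 [ 0.47480208 -0.10801882]
[ 0.50574479 -0.10345421  0.13      ]
```

View pics/z0.png

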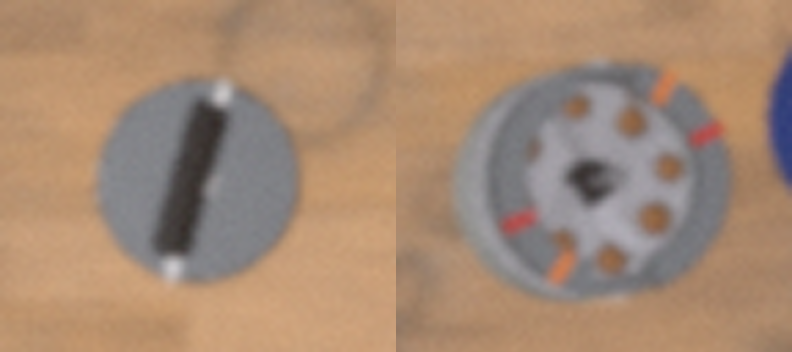

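Measuring pointers and marks by masks.

```bash
cat >> h.py <<'E'
def blobs(im,box,lo,hi,amin=4):
    x0,y0,x1,y1=box;s=6
    c=cv2.resize(im[y0:y1,x0:x1],None,fx=s,fy=s,interpolation=cv2.INTER_CUBIC);h=cv2.cvtColor(c,cv2.COLOR_RGB2HSV)
    n,l,st,ct=cv2.connectedComponentsWithStats(cv2.inRange(h,lo,hi))
    return [((ct[k]+.5)/s-.5+[x0,y0],st[k,4]/s/s) for k in range(1,n) if st[k,4]>amin*s*s]
E
python3 - <<'E'
from h import *
im=cv2.imread('pics/top0.png')[:,:,::-1].copy()
def rep(nm,B,z):
    print(nm)
    for c,a in B: print(c.round(1),round(a,1),plane('top',c,z).round(4))
rep('pointers',blobs(im,(250,195,292,242),(0,0,165),(180,60,255),2),.025)
rep('disc+',blobs(im,(245,192,297,242),(85,0,0),(140,90,255),100),.025)
rep('red',blobs(im,(374,196,420,230),(170,100,90),(180,255,255),3)+blobs(im,(374,196,420,230),(0,120,90),(4,255,255),3),.13)
rep('orange',blobs(im,(374,190,411,235),(5,140,170),(14,255,255),3),.13)
for uv in((405.7,196),(387.2,228.4),(413.4,204.4),(379.2,220.5)): print(plane('top',uv,.13)[:2])
E
```

```text
pointers
[275.1 201. ] 11.5 [0.5467 0.1771 0.025 ]
[265.7 233.9] 14.1 [0.4638 0.2021 0.025 ]
disc+
[261.5 214.8] 303.2 [0.5123 0.2123 0.025 ]
[278.5 219.6] 365.7 [0.4992 0.1693 0.025 ]
red
[413.1 203.9] 7.6 [ 0.5255 -0.1503  0.13  ]
[378.7 219.9] 7.1 [ 0.4907 -0.0701  0.13  ]
orange
[405.5 195.1] 5.6 [ 0.5461 -0.1338  0.13  ]
[386.8 228.1] 3.7 [ 0.4716 -0.0881  0.13  ]
[ 0.54406291 -0.13408612]
[ 0.47093396 -0.08890217]
[ 0.52433291 -0.15098793]
[ 0.48936774 -0.07125879]
```

Measured: the lid centre is at about (0.505,0.190), with its axis at yaw −16.8°. The pointers are 87 mm apart, which fits the disc. The collar centre is at about (0.508,−0.1105), marks at radius 43.7 mm and 35° apart, so the slot axis is at yaw about 3.5°. Next I move above the lid.

```bash
python3 -m pendant '[{"spin":-0.54},{"tx":-0.9,"ty":-0.71},{"tx":-0.9,"ty":-0.71},{"tx":-0.9,"ty":-0.71},{"tx":-0.9,"ty":-0.71},{"tx":-0.9,"ty":-0.71},{"tx":-0.9,"ty":-0.71},{"tx":-0.9,"ty":-0.71},{"tx":-0.9,"ty":-0.71},{"tx":-0.9,"ty":-0.71}]' 30; python3 -m pendant '[{"tz":0.9},{"tz":0.9},{}]'
python3 - <<'E'
from h import *
im=snap('scene','s1');snap('top','t1')
o=env.get_obs();print(o['tool_pos'],o['tool_rot'],o['qpos'])
c=proj('scene',(.505,.19,.1)).astype(int);print(c)
cv2.imwrite('pics/s1z.png',cv2.resize(im[c[1]-60:c[1]+60,c[0]-80:c[0]+80,::-1],(800,600),interpolation=cv2.INTER_CUBIC))
E
```

```text
[0.21105788 0.61446683 0.23889283] [-1.79935107e+02  3.83900331e-03  1.61048160e+02] [-70.23951925  18.42252665  -4.0147809   83.14705237   1.29406147
  78.5404547   -3.25959374]
[281 190]invalid input at $[0]: expected keys tx, ty, tz, spin, claw
invalid input at $[0]: expected keys tx, ty, tz, spin, claw
```

View pics/s1z.png

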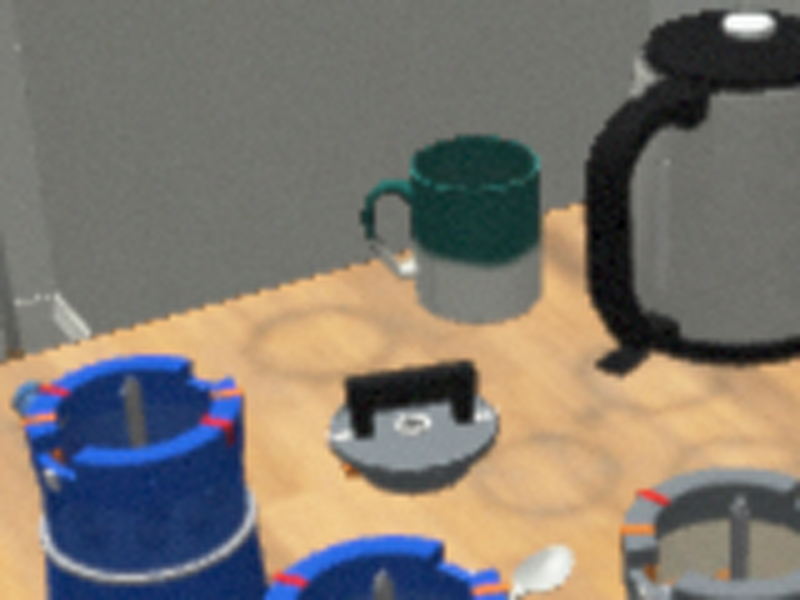

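The rows were refused because every row needs all five keys, so the arm hasn't moved. The picture shows the lid upright, with the bar top at zoomed (348–475, 370) and the bar clear of the kettle.

```bash
python3 -m pendant '[{"tx":0,"ty":0,"tz":0,"spin":-0.54,"claw":0},{"tx":-0.9,"ty":-0.71,"tz":0,"spin":0,"claw":0},{"tx":-0.9,"ty":-0.71,"tz":0,"spin":0,"claw":0},{"tx":-0.9,"ty":-0.71,"tz":0,"spin":0,"claw":0},{"tx":-0.9,"ty":-0.71,"tz":0,"spin":0,"claw":0},{"tx":-0.9,"ty":-0.71,"tz":0,"spin":0,"claw":0},{"tx":-0.9,"ty":-0.71,"tz":0,"spin":0,"claw":0},{"tx":-0.9,"ty":-0.71,"tz":0,"spin":0,"claw":0},{"tx":-0.9,"ty":-0.71,"tz":0,"spin":0,"claw":0},{"tx":-0.9,"ty":-0.71,"tz":0,"spin":0,"claw":0}]' 30; python3 -m pendant '[{"tx":0,"ty":0,"tz":0.9,"spin":0,"claw":0},{"tx":0,"ty":0,"tz":0.9,"spin":0,"claw":0},{"tx":0,"ty":0,"tz":0,"spin":0,"claw":0}]'
python3 - <<'E'
from h import *
im=snap('scene','s2');snap('top','t2')
o=env.get_obs();print(o['tool_pos'],o['tool_rot'],o['qpos'])
c=proj('scene',(.505,.19,.1)).astype(int);print(c)
cv2.imwrite('pics/s2z.png',cv2.resize(im[c[1]-60:c[1]+60,c[0]-80:c[0]+80,::-1],(800,600),interpolation=cv2.INTER_CUBIC))
E
```

```text
time_s: 1.45
tool_pos: [0.5074, 0.1904, 0.2399]
tool_rot: [180.0, 0.0, 163.3]
force: [-0.2, -0.0, 0.0]
grip_width: 0.087
grasp_force: 0.0
time_s: 1.82
tool_pos: [0.504, 0.1907, 0.1464]
tool_rot: [-179.7, -0.3, 163.3]
force: [-1.1, 1.0, 0.4]
grip_width: 0.0871
grasp_force: 0.0
[0.50707129 0.19222255 0.15071999] [1.79963150e+02 4.59119551e-02 1.63256462e+02] [-38.68510129   8.86463801  16.54480231 105.65279166  -2.75700963
  65.80999703  52.05703909]
[281 190]
```

View pics/s2z.png

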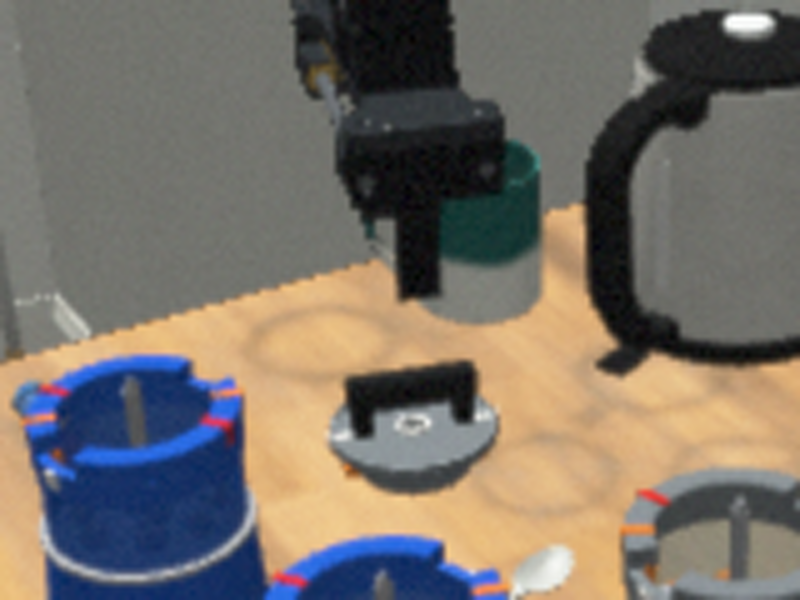

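The finger hangs straight above the bar (zoomed (418,295) over bar middle (411,370)). Now I descend and grip.

```bash
python3 -m pendant '[{"tx":0.03,"ty":-0.04,"tz":0.6,"spin":0,"claw":0},{"tx":0,"ty":0,"tz":0.6,"spin":0,"claw":0},{"tx":0,"ty":0,"tz":0.5,"spin":0,"claw":0},{"tx":0,"ty":0,"tz":0.25,"spin":0,"claw":0},{"tx":0,"ty":0,"tz":0,"spin":0,"claw":0},{"tx":0,"ty":0,"tz":0,"spin":0,"claw":0.9},{"tx":0,"ty":0,"tz":0,"spin":0,"claw":0.9},{"tx":0,"ty":0,"tz":0,"spin":0,"claw":0.9},{"tx":0,"ty":0,"tz":0,"spin":0,"claw":0.9},{"tx":0,"ty":0,"tz":0,"spin":0,"claw":0.9}]' 35
python3 - <<'E'
from h import *
o=env.get_obs();print(o['tool_pos'],o['tool_rot'],o['grip_width'],o['grasp_force'])
print([plane('scene',(201+u/5,130+v/5),.06)[:2].round(4) for u,v in((348,378),(473,366))])
E
```

```text
time_s: 3.18
tool_pos: [0.5046, 0.1904, 0.0521]
tool_rot: [180.0, 0.0, 163.2]
force: [-0.6, -0.3, -0.4]
grip_width: 0.045
grasp_force: 0.0
[0.50456879 0.19042308 0.05212991] [1.79994139e+02 3.02054202e-03 1.63206887e+02] 0.04497807252195951 0.0
[array([0.4714, 0.1959]), array([0.5346, 0.1709])]
```

```bash
python3 -m pendant '[{"tx":0,"ty":0,"tz":0,"spin":0,"claw":1},{"tx":0,"ty":0,"tz":0,"spin":0,"claw":1},{"tx":0,"ty":0,"tz":0,"spin":0,"claw":1},{"tx":0,"ty":0,"tz":0,"spin":0,"claw":1},{"tx":0,"ty":0,"tz":0,"spin":0,"claw":1},{"tx":0,"ty":0,"tz":0,"spin":0,"claw":1}]' 40
```

```text
time_s: 3.92
tool_pos: [0.5045, 0.1905, 0.052]
tool_rot: [180.0, -0.0, 163.2]
force: [0.1, -0.4, -1.0]
grip_width: 0.0155
grasp_force: 39.8
```

```bash
python3 -m pendant '[{"tx":0,"ty":0,"tz":-0.4,"spin":0,"claw":1},{"tx":0,"ty":0,"tz":-0.8,"spin":0,"claw":1},{"tx":0,"ty":0,"tz":-0.8,"spin":0,"claw":1},{"tx":0,"ty":0,"tz":-0.8,"spin":0,"claw":1},{"tx":0,"ty":0,"tz":-0.8,"spin":0,"claw":1},{"tx":-0.2,"ty":-0.6,"tz":0,"spin":0,"claw":1},{"tx":-0.25,"ty":-0.8,"tz":0,"spin":0,"claw":1},{"tx":-0.25,"ty":-0.8,"tz":0,"spin":0,"claw":1},{"tx":-0.25,"ty":-0.8,"tz":0,"spin":0,"claw":1},{"tx":-0.25,"ty":-0.8,"tz":0,"spin":0,"claw":1}]'
python3 -m pendant '[{"tx":-0.25,"ty":-0.8,"tz":0,"spin":0,"claw":1},{"tx":-0.25,"ty":-0.8,"tz":0,"spin":0,"claw":1},{"tx":-0.1,"ty":-0.3,"tz":0,"spin":0,"claw":1},{"tx":0,"ty":0,"tz":0,"spin":-0.85,"claw":1},{"tx":0,"ty":0,"tz":0,"spin":-0.85,"claw":1},{"tx":0,"ty":0,"tz":0,"spin":-0.85,"claw":1},{"tx":0,"ty":0,"tz":0,"spin":-0.85,"claw":1},{"tx":0,"ty":0,"tz":0,"spin":-0.85,"claw":1},{"tx":0,"ty":0,"tz":0,"spin":-0.85,"claw":1},{"tx":0,"ty":0,"tz":0,"spin":0,"claw":1}]'
python3 - <<'E'
from h import *
im=snap('scene','s3');t=snap('top','t3')
o=env.get_obs();print(o['tool_pos'],o['tool_rot'],o['qpos'],o['grip_width'])
c=proj('scene',(.508,-.11,.17)).astype(int);print(c)
cv2.imwrite('pics/s3z.png',cv2.resize(im[c[1]-60:c[1]+60,c[0]-80:c[0]+80,::-1],(800,600),interpolation=cv2.INTER_CUBIC))
E
```

```text
time_s: 5.18
tool_pos: [0.5069, -0.0102, 0.2321]
tool_rot: [180.0, 0.0, 163.2]
force: [-0.1, -0.2, -1.1]
grip_width: 0.0156
grasp_force: 39.8
time_s: 6.42
tool_pos: [0.5085, -0.1073, 0.2319]
tool_rot: [180.0, -0.0, -176.3]
force: [-0.6, -0.2, -1.8]
grip_width: 0.016
grasp_force: 39.8
[ 0.50847257 -0.10774399  0.23197951] [ 1.79978587e+02 -3.46612676e-03 -1.76400536e+02] [-21.75803888   2.29094772  31.86491321 103.13614974  -1.27297225
  74.92985738 104.01700515] 0.015870947361556934
[348 218]
```

View pics/s3z.png

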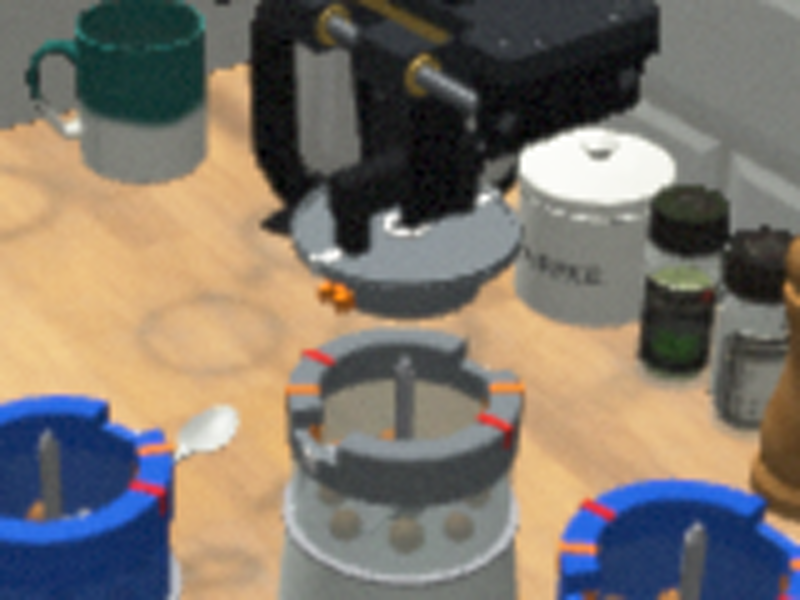

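The lid hangs upright above the collar. Its near pointer is at zoomed (325,256) and the far one at (490,198); the spindle tip is at (404,358). I'll compare both in the scene camera.

```bash
python3 - <<'E'
from h import *
f=lambda u,v,z:plane('scene',(268+u/5-.4,158+v/5-.4),z)
print('tip',f(404,358,.145)); 
im=cv2.imread('pics/s3.png')[:,:,::-1].copy()
for c,a in blobs(im,(322,190,375,218),(0,0,165),(180,60,255),.7): print('w',c,((c-[268,158]+.4)*5).round(),a,plane('scene',c,.205))
print('disc ends',f(291,222,.205),f(519,237,.205))
for c,a in blobs(im,(322,222,378,262),(0,110,120),(16,255,255),.8)+blobs(im,(322,222,378,262),(170,110,100),(180,255,255),.8): print('m',c,((c-[268,158]+.4)*5).round(),a,plane('scene',c,.13))
E
```

```text
tip [ 0.50647735 -0.11188955  0.145     ]
w [373.10163399 191.83398693] [528. 171.] 14.166666666666666 [ 0.58005174 -0.09582266  0.205     ]
w [364.73478562 197.20297372] [486. 198.] 6.694444444444444 [ 0.55094269 -0.1048318   0.205     ]
w [370.95967742 198.67114695] [517. 205.] 2.5833333333333335 [ 0.5580221  -0.11666591  0.205     ]
w [347.37241462 202.9472102 ] [399. 227.] 19.25 [ 0.50678396 -0.10487021  0.205     ]
w [332.90060606 208.63454545] [327. 255.] 15.277777777777779 [ 0.46955683 -0.107806    0.205     ]
w [370.70726496 212.83974359] [516. 276.] 1.0833333333333333 [ 0.5230055  -0.16068802  0.205     ]
disc ends [ 0.47186698 -0.0780857   0.205     ] [ 0.54282282 -0.13755022  0.205     ]
m [326.40081014 231.76225592] [294. 371.] 66.86111111111111 [ 0.47447856 -0.07669424  0.13      ]
m [372.41151203 226.96305842] [524. 347.] 2.6944444444444446 [ 0.56887862 -0.11457694  0.13      ]
m [374.81918239 228.66194969] [536. 355.] 2.9444444444444446 [ 0.56913786 -0.12259324  0.13      ]
m [369.71955128 234.94764957] [511. 387.] 17.333333333333332 [ 0.54516893 -0.1356174   0.13     
[... 259 characters left out ...]
 -0.11917725  0.13      ]
m [345.22685185 244.3287037 ] [388. 434.] 3.0 [ 0.48225044 -0.13560449  0.13      ]
m [324.98863636 246.64015152] [287. 445.] 1.222222222222222 [ 0.44304407 -0.12022772  0.13      ]
m [376.22484277 248.11792453] [543. 453.] 1.4722222222222223 [ 0.52749468 -0.1795555   0.13      ]
m [371.35       249.85555556] [519. 461.] 0.8333333333333334 [ 0.51560314 -0.17893782  0.13      ]
m [322.98172515 251.48099415] [277. 469.] 6.333333333333333 [ 0.43089604 -0.13179302  0.13      ]
m [322.00757576 254.53409091] [272. 485.] 1.222222222222222 [ 0.42392405 -0.13920084  0.13      ]
m [322.19862155 260.19987469] [273. 513.] 3.6944444444444446 [ 0.41463052 -0.15461755  0.13      ]
```

The two cameras agree within about 2 mm. The lid needs about −2 mm in x and −3.5 mm in y. I'll correct that, lower to just above the spindle tip and check.

```bash
python3 -m pendant '[{"tx":0.04,"ty":-0.07,"tz":0.3,"spin":0,"claw":1},{"tx":0,"ty":0,"tz":0.4,"spin":0,"claw":1},{"tx":0,"ty":0,"tz":0.3,"spin":0,"claw":1},{"tx":0,"ty":0,"tz":0,"spin":0,"claw":1},{"tx":0,"ty":0,"tz":0,"spin":0,"claw":1}]'
python3 - <<'E'
from h import *
im=snap('scene','s4')
o=env.get_obs();print(o['tool_pos'],o['tool_rot'],o['force'])
c=proj('scene',(.508,-.11,.15)).astype(int);print(c)
cv2.imwrite('pics/s4z.png',cv2.resize(im[c[1]-45:c[1]+45,c[0]-60:c[0]+60,::-1],(800,600),interpolation=cv2.INTER_CUBIC))
E
```

```text
time_s: 7.15
tool_pos: [0.5069, -0.1122, 0.1824]
tool_rot: [-180.0, 0.0, -176.4]
force: [-0.1, -0.3, -0.6]
grip_width: 0.0157
grasp_force: 39.8
[ 0.50710654 -0.11218881  0.18267641] [-1.79990105e+02  6.94349086e-02 -1.76394861e+02] [-0.13747075  0.62111208 -0.99927668]
[348 226]
```

View pics/s4z.png

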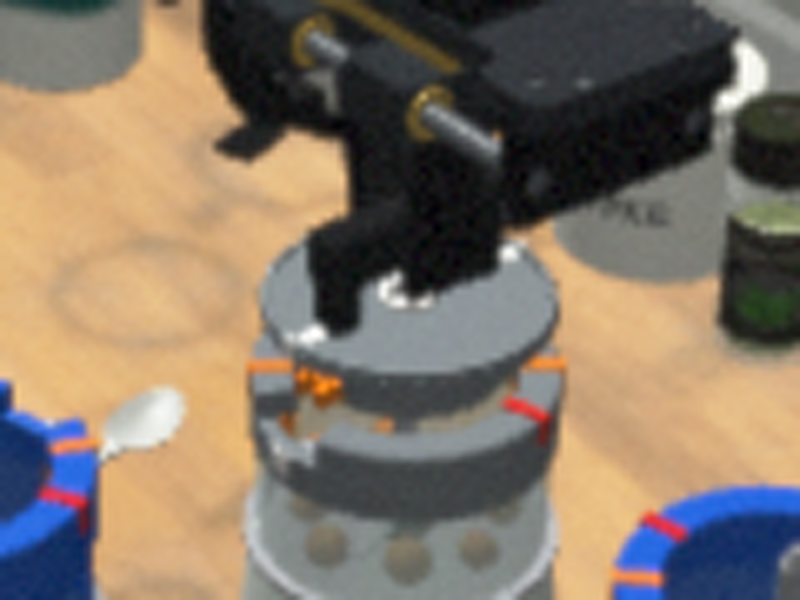

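```bash
python3 - <<'E'
from h import *
o=lambda p:((proj('scene',p)-[288,181]+.4)*6.667).round()
for x,y in((.5075,-.111),(.508,-.112),(.5065,-.112)): print([list(o((x,y,z))) for z in(.13,.1575)])
th=np.linspace(0,2*np.pi,200)
for x,y,r,z in((.508,-.112,.047,.1555),(.508,-.112,.0495,.13)):
    P=np.array([o((x+r*np.cos(a),y+r*np.sin(a),z)) for a in th]);print(P.min(0),P.max(0))
E
```

```text
[[np.float64(405.0), np.float64(361.0)], [np.float64(408.0), np.float64(288.0)]]
[[np.float64(408.0), np.float64(362.0)], [np.float64(411.0), np.float64(289.0)]]
[[np.float64(404.0), np.float64(364.0)], [np.float64(407.0), np.float64(291.0)]]
[260. 216.] [562. 381.]
[252. 277.] [566. 456.]
```

The orange lug at zoomed (318,385) stands over the slot, which has its white mark at (290,450). The disc and collar centres agree to about 1–2 mm. I'll nudge −1 mm in x and lower gently.

```bash
python3 -m pendant '[{"tx":0.02,"ty":-0.01,"tz":0.06,"spin":0,"claw":1},{"tx":0,"ty":0,"tz":0.06,"spin":0,"claw":1},{"tx":0,"ty":0,"tz":0.06,"spin":0,"claw":1},{"tx":0,"ty":0,"tz":0.06,"spin":0,"claw":1},{"tx":0,"ty":0,"tz":0,"spin":0,"claw":1}]'; python3 -c "
from h import *
o=env.get_obs();print(o['tool_pos'],o['force'],o['wrist_torque'])"
```

```text
time_s: 7.82
tool_pos: [0.5055, -0.1126, 0.1697]
tool_rot: [180.0, -0.0, -176.4]
force: [-0.0, 0.4, -0.2]
grip_width: 0.0155
grasp_force: 39.8
[ 0.50545736 -0.11256237  0.16972213] [-0.00511322  0.36348851 -0.18764739] [ 0.07828277  0.01621091 -0.07768216]
```

It is now 5 mm past spindle contact height with no force, so the spindle is in the bore. Going on down.

```bash
python3 -m pendant '[{"tx":0,"ty":0,"tz":0.05,"spin":0,"claw":1},{"tx":0,"ty":0,"tz":0.05,"spin":0,"claw":1},{"tx":0,"ty":0,"tz":0.05,"spin":0,"claw":1},{"tx":0,"ty":0,"tz":0.02,"spin":0,"claw":1},{"tx":0,"ty":0,"tz":0,"spin":0,"claw":1}]'; python3 -c "
from h import *
o=env.get_obs();print(o['tool_pos'],o['force'],o['wrist_torque'])"
```

```text
time_s: 8.45
tool_pos: [0.5057, -0.1127, 0.162]
tool_rot: [180.0, 0.0, -176.4]
force: [-1.8, -0.9, 3.4]
grip_width: 0.0155
grasp_force: 39.8
[ 0.50574132 -0.11270433  0.16203363] [-1.80740078 -0.87683237  3.43401327] [0.16639212 0.32366514 0.04391518]
```

It is seated: TCP at 0.162 as expected, with 3.4 N of contact force. Now turning clockwise to just short of the mark.

```bash
python3 -m pendant '[{"tx":0,"ty":0,"tz":0,"spin":0.7,"claw":1},{"tx":0,"ty":0,"tz":0,"spin":0.7,"claw":1},{"tx":0,"ty":0,"tz":0,"spin":0.7,"claw":1},{"tx":0,"ty":0,"tz":0,"spin":0.7,"claw":1},{"tx":0,"ty":0,"tz":0,"spin":0.7,"claw":1},{"tx":0,"ty":0,"tz":0,"spin":0.7,"claw":1}]' 50;python3 -m pendant '[{"tx":0,"ty":0,"tz":0,"spin":0.7,"claw":1},{"tx":0,"ty":0,"tz":0,"spin":0.7,"claw":1},{"tx":0,"ty":0,"tz":0,"spin":0.7,"claw":1},{"tx":0,"ty":0,"tz":0,"spin":0.7,"claw":1},{"tx":0,"ty":0,"tz":0,"spin":0.7,"claw":1},{"tx":0,"ty":0,"tz":0,"spin":0.7,"claw":1},{"tx":0,"ty":0,"tz":0,"spin":0,"claw":1}]'
python3 - <<'E'
from h import *
im=snap('scene','s5');snap('top','t5')
o=env.get_obs();print(o['tool_pos'],o['tool_rot'],o['force'],o['wrist_torque'])
cv2.imwrite('pics/s5z.png',cv2.resize(im[181:271,288:408,::-1],(800,600),interpolation=cv2.INTER_CUBIC))
E
```

```text
time_s: 9.2
tool_pos: [0.5055, -0.1121, 0.162]
tool_rot: [179.9, -0.0, 166.8]
force: [-1.9, 0.5, 4.3]
grip_width: 0.016
grasp_force: 49.8
time_s: 10.07
tool_pos: [0.5059, -0.1119, 0.162]
tool_rot: [179.9, -0.0, 150.1]
force: [-2.0, 1.8, 5.1]
grip_width: 0.0155
grasp_force: 49.8
[ 0.50588339 -0.11190192  0.16192697] [ 1.79930250e+02 -5.68199931e-03  1.50093243e+02] [-1.77926651  2.26748357  4.83620075] [0.82492555 0.35878984 0.16998415]
```

View pics/s5z.png

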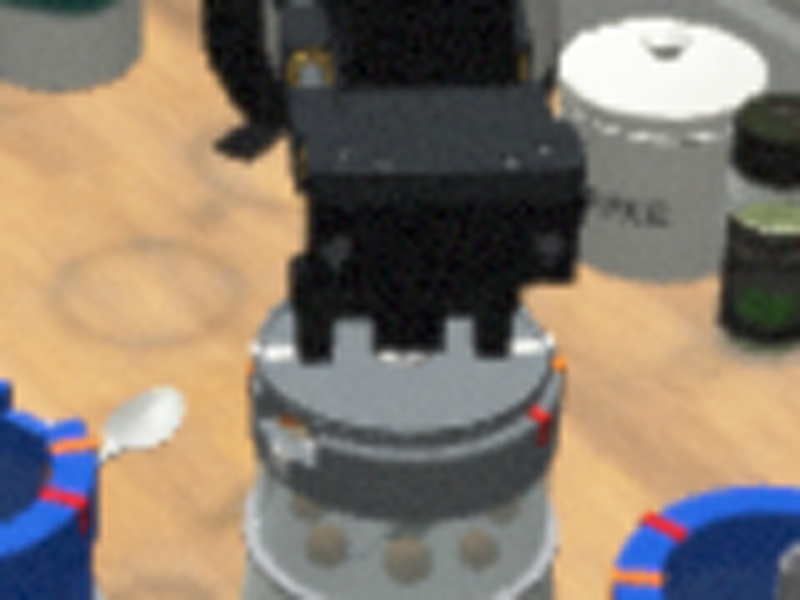

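The lid lies flat on the collar. The pointers are at zoomed (275,351) and (532,347), next to the orange marks at (248,366) and (560,364). I'll compute the angles.

```bash
python3 - <<'E'
from h import *
f=lambda u,v,z:plane('scene',(288+u/6.667-.4,181+v/6.667-.4),z)[:2]
for a,b,z in(((275,351),(532,347),.135),((248,366),(560,364),.129)):
    A,B=f(*a,z),f(*b,z);d=B-A;print(A,B,np.degrees(np.arctan2(d[1],d[0])),np.linalg.norm(d),(A+B)/2)
for n in('s3','s4'):
    im=cv2.imread(f'pics/{n}.png')[:,:,::-1].copy()
    B=blobs(im,(322,228,378,242),(6,140,170),(16,255,255),.5)
    for c,a in B: print(n,c,a,plane('scene',c,.13)[:2])
im=cv2.imread('pics/s5.png')[:,:,::-1].copy()
for c,a in blobs(im,(322,228,378,240),(0,0,170),(180,50,255),.5): print('p',c,a,plane('scene',c,.135)[:2])
P=plane('scene',(268+301/5-.4,158+390/5-.4),.13);Q=plane('scene',(268+506/5-.4,158+388/5-.4),.13);d=(Q-P)[:2];print('orange s3',np.degrees(np.arctan2(d[1],d[0])),np.linalg.norm(d))
E
```

```text
[ 0.47181429 -0.09031452] [ 0.54158652 -0.13186688] -30.7756117372208 0.08120814384737864 [ 0.5067004 -0.1110907]
[ 0.46482811 -0.08543511] [ 0.54887902 -0.13734448] -31.699241308082865 0.09878834492009589 [ 0.50685357 -0.1113898 ]
s3 [369.30738397 235.08080169] 10.972222222222221 [ 0.54413218 -0.13554457]
s3 [327.58377078 235.45909886] 10.583333333333334 [ 0.46908457 -0.08967706]
s4 [369.92457962 235.05860534] 9.36111111111111 [ 0.54528004 -0.13617421]
s4 [327.58376511 235.44991364] 10.722222222222221 [ 0.46910301 -0.08964854]
s4 [332.91470588 236.86960784] 2.361111111111111 [ 0.47570844 -0.10001212]
s4 [336.14341693 238.16170324] 8.86111111111111 [ 0.47879893 -0.10753852]
p [367.35943953 232.37241888] 15.694444444444445 [ 0.54215053 -0.1310085 ]
p [328.61191285 233.31055461] 16.36111111111111 [ 0.47126673 -0.09024586]
p [345.91111111 234.23333333] 2.5 [ 0.50001612 -0.11250203]
orange s3 -31.36312462774842 0.08639618727767787
```

Orange marks lie at −31.5°; the lid is at about −30°. A last 1.5°.

```bash
python3 -m pendant '[{"tx":0,"ty":0,"tz":0,"spin":0.37,"claw":1},{"tx":0,"ty":0,"tz":0,"spin":0,"claw":1},{"tx":0,"ty":0,"tz":0,"spin":0,"claw":1},{"tx":0,"ty":0,"tz":0,"spin":0,"claw":1}]'
python3 - <<'E'
from h import *
im=snap('scene','s6')
B=[plane('scene',c,.135)[:2] for c,a in blobs(im,(322,228,378,240),(0,0,170),(180,50,255),5)]
d=B[0]-B[1];print(B,np.degrees(np.arctan2(d[1],d[0])))
o=env.get_obs();print(o['tool_pos'],o['tool_rot'],o['force'],o['wrist_torque'],o['grasp_force'])
E
```

```text
time_s: 10.68
tool_pos: [0.5058, -0.1119, 0.1619]
tool_rot: [179.9, -0.0, 148.6]
force: [-1.5, 1.8, 5.8]
grip_width: 0.0158
grasp_force: 49.8
[array([ 0.54177358, -0.13135058]), array([ 0.47175323, -0.08971184])] -30.738516386078455
[ 0.50586474 -0.11188125  0.16193339] [ 1.79931628e+02 -1.27901262e-02  1.48606914e+02] [-2.85969622  2.66335627  4.99466167] [0.83583523 0.34237869 0.19216045] 49.80464338324964
```

```bash
python3 -c "
from cell import env
print(env.sign_off())"
```

```text
the job is handed in; nothing more can be done
None
```

I put the lid on the chopper, turned it clockwise to within about 1° of the orange pulse mark without reaching the lock click, and handed the job in with the gripper still holding the handle, after about 11 s of the 43 s allowed.

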